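# Release the instrument clamp with the ratchet

## Robot

A 6-joint arm with a two-finger parallel gripper is mounted at the origin on the work surface. World frame = base frame: x ahead of the robot, y to its left, z up, the work surface at z = 0. Lengths are in m, angles in rad, forces in N, time in s.
With the tool pointing down it reaches from about 0.35 to 0.975 m from the base axis. Payload 4.9 kg.
Tool frame: the origin (TCP) lies midway between the tips of the shut fingers; the grasp point (between the pads) lies ctrl.grip_depth behind it (ctrl.grip_depth is the distance from the TCP to the grasp point, in m); y points along the fingers, z is the direction in which the jaws open and shut, and the axes are right-handed (so a half turn about y gives the same grasp; the last joint's range is limited). The gripper opens to 85 mm and grips with 20 to 120 N. Pads are 22 mm wide; open, the fingers measure 114 mm over their backs; the gripper's body (76 mm by 85 mm) begins 54 mm behind the grasp point. The pads swing forward as they close: fully open they stand 13 mm farther back than shut.
Start: joints at [1.217, 0.053, 1.613, -0, 1.476, -0.119], TCP at [0.145, 0.608, 0.231] pointing down, gripper open.
Joint ranges: [-3.01, 3.01], [-1.01, 2.22], [0.06, 2.58], [-1.02, 4.17], [0.09, 2.62], [-3.14, 3.14]. Speed limits (rad/s): [2.57, 2.57, 3.14, 3.14, 3.14, 3.14].

## Interface

Orientations are given as a rotation vector (axis times angle).
In Python, from station import ctrl gives the robot as it stands.
- The arm moves only by the tool jog_arm, never from a script. Its argument "moves" is a list of rows, each a list of 6 numbers: the shift along the tool's x, y, z in mm, then the turn, a rotation vector about the tool's x, y, z in rad. In form: [[x, y, z, wx, wy, wz], ...]. A call has 1 to 12 rows; each row shifts and turns the commanded pose from where the row before left it, along the tool's axes as they then stand; what a row does not reach is not made up. A row lasts 1/10 s, in which the tool goes at most 50 mm and 8.59 degrees, less where a joint would pass 70% of its speed; a pose out of reach is approached as far as the arm can. A call is refused whole if a number of a shift passes 50 or a number of a turn 0.15, either way. A call with a gripper value outside its range is refused whole. "grip" is the finger opening in mm, from 0 to 85.4, set as the call begins (left out, the last holds). The fingers move at their own pace and stop on an object; "grip_force" is the grip in N (left out, the last holds). Time passes only in rows, so rows that do not move let the fingers close. It gives the time, the measured TCP pose, the force and the opening at its end, in the units of the state.
- ctrl.get_obs(): the state, without advancing time (a new reading comes with each control period).
- ctrl.get_image(name): name is "side" or "top"; returns the picture (480x640x3 uint8, red, green, blue); there is no depth.
- ctrl.camera_params(name): a dict with "fx", "fy", "cx", "cy" (pixels), "pose" (4x4, takes a point from camera to world coordinates). Camera axes: x right, y up, looking along -z (the intrinsics and any distortion apply to the point x, -y, -z); pixel columns grow to the right and rows downward; lengths in m; the calibration is good to about 2 mm. A picture is of the moment at which its call begins. camera_params takes no time and is no camera call.
- ctrl.finish_job(): hands the job in, once; it reports no verdict.
The state is a dict: "t": time; "q": joint angles; "dq": joint speeds; "effort": joint torques, N m; "tool_pos": TCP position; "tool_rot": TCP orientation; "contact_force": force on the tool from outside, world axes, zero at the start; "wrist_torque": the same for the moment, N m; "opening": finger opening in m.
Only numpy, scipy, OpenCV 4.12 (cv2) and the standard library are available. Lean on these libraries where they do the work, as an engineer would, in place of code of your own. Each camera call takes 0.05 s, during which the arm holds its last target. There are 200 camera calls.

## Task

The ratchet on the instrument clamp is still set to tighten. Flip its thumb lever right over to the loosening side, then swing the handle anticlockwise (seen from above) to loosen the hex bolt until the bolt's little dog comes up against the stop post. Do not tighten the bolt at all, do not lean hard on the light stop post, and leave the other things on the table where they are.

Things in the scene. Friction and masses are not known exactly. Their poses are not given: they have to be found in the camera images.
- fixture: Grey cast clamp screwed to the table: base plate 130 x 200 x 12 mm with a round pedestal 88 mm across and 36 mm high, and at its +y end a 52 mm high jaw block with a steel instrument held crosswise (along x, 150 mm long, its top 53 mm high). Origin on the table on the upright axis of the hex bolt; the plate reaches from y = -55 to +145 mm and x = -65 to +65 mm. It does not move.
- bolt: Steel hex bolt, upright, turned by the ratchet: flange 60 mm across at 40 to 48 mm height, hex 29 mm across rising through the ratchet head to 92 mm. Origin on the table on its axis, z up. Loosening is anticlockwise from above (positive about z). It holds with about 0.6 N m and stays where it is left. From the start to the stop it turns 0.6 to 1.2 rad. Its small dog is point bolt_dog.
- bolt_dog (a point): Middle of the bolt's dog, an upright pin 7 mm across, 36 mm from the bolt axis, 48 mm above the table. It turns with the bolt.
- stop_ring: Thin dark steel ring 86 mm across under the bolt's flange, locked in place; it carries the upright stop post. Origin on the table on the bolt's axis. The post is only a light one: it must not be pressed with more than 30 N by the dog, which is about 7 N at the grip on top of the 7 N or so that turning the bolt takes.
- stop_post (a point): Middle of the stop post, an upright pin 7 mm across, 36 mm from the bolt axis, 48 mm above the table. The dog rests against it when the centres are 7 mm apart. It gives a little under load (about 1.5 mm at 30 N).
- ratchet: Steel ratchet, captive on the bolt: head 54 mm across (54 to 76 mm high), neck 36 mm wide to 49 mm from the axis, shank 16 mm wide, black round grip 23 mm across from 105 to 190 mm. Origin on the table on the bolt's axis; x points along the handle, z up. Swings level, 2.05 rad, starting near its clockwise end; rubs with 0.4 N m. Drives the way its lever is thrown, runs free the other way.
- handle_grip (a point): On the axis of the black grip, 148 mm from the bolt's axis, 65 mm above the table: the place to push or hold. When swung the driving way the handle first runs up to 0.42 rad idle until a tooth catches; where it catches cannot be seen.
- lever (a joint): Thumb lever, pivoted upright on the ratchet head 30 mm from the bolt axis towards the grip. +0.5 rad = fully over to the loosening side (end swung anticlockwise from above, to the ratchet's +y), -0.5 = tightening side, 0 = along the handle. Hard ends; stays where left; catches properly only beyond +0.44. Moves at 2 to 5 N at the nub; above about 7 N at its end the whole handle swings along.
- lever_nub (a point): Top of the lever's upstanding round nub, 10 mm across, 28 mm from the lever's pivot, top at 98.5 mm above the table, standing 22 mm above the ratchet head and neck (which end at 76 mm).
- amber_bottle: Amber glass bottle, 40 mm across, 75 mm high, standing near the clamp. Bystander. Origin under its centre.
- brown_vial: Small brown vial, 28 mm across, 50 mm high, standing near the clamp. Bystander. Origin under its centre.
- spray_can: Blue spray can, 58 mm across, 170 mm high. Bystander. Origin under its centre.
- dropper: Green dropper bottle, 36 mm across, 70 mm high. Bystander. Origin under its centre.
- phone: Black phone lying flat, 74 x 150 x 9 mm. Bystander. Origin under its centre.
- screwdriver: Screwdriver lying on the table, 150 mm long. Bystander.
- steel_tray: Flat open metal tray 100 x 160 x 22 mm beyond the clamp; the handle passes over it. Bystander. Origin under its centre.

How it is judged:
By the outcome, as a careful person would: the job done as asked, in the order asked, and still so for the second after the job is handed in, with the robot touching nothing.
It also fails if it takes over 64 s, if anything falls off the work surface, if the arm or the gripper's body presses on something with over 40 N, if the wrist force passes 120 N, or if a joint passes its speed limit or range.

## Working session

There is one attempt and no reset: what is moved stays moved. The work goes in short steps, Python scripts to look and compute and a tool call to move; the robot and the scene stay as the last step left them, time stands still between calls to the robot, and variables do not carry over. Pictures are saved under pics/ and viewed, about 8 in all and at most 12, crops included, and the job is handed in when it is done.

Besides the shell and the picture viewer there is one more tool, called after "Call:" by a JSON object that holds its "fn" and its "kwargs". jog_arm: Moves the arm, as the interface text tells. Its arguments: {"type":"object","properties":{"moves":{"type":"array","items":{"type":"array","items":{"type":"number"}}},"grip":{"type":"number"},"grip_force":{"type":"number"}},"required":["moves"]}

```bash
ls; mkdir -p pics
python3 - <<'E'
from station import ctrl
import cv2
o=ctrl.get_obs()
for k in o: print(k,o[k])
print(ctrl.grip_depth)
for n in("top","side"):
    cv2.imwrite(f"pics/{n}0.png",ctrl.get_image(n)[:,:,::-1]); print(n,ctrl.camera_params(n))
E
```

```text
pics
t 0.0
q [ 1.21700453e+00  5.33790452e-02  1.61428661e+00 -5.87551561e-06
  1.47598841e+00 -1.19012442e-01]
dq [-0.00056475 -0.00039945  0.00135915  0.00141435  0.00056541  0.00016407]
effort [ 1.17150153e-04 -3.93675900e+01 -3.70179999e+01 -3.60272554e-05
  7.06032763e-03 -5.71682392e-06]
tool_pos [0.14518622 0.60726853 0.23005367]
tool_rot [-1.56493335  0.18474448 -0.18399342]
contact_force [ 0.5812649   0.60990903 -0.38498208]
wrist_torque [ 0.03218216 -0.01813757  0.06432519]
opening 0.08546785725188878
0.0187
top {'fx': 462.1314807434463, 'fy': 462.1314807434463, 'cx': 318.4040010216929, 'cy': 230.69085161728628, 'pose': array([[-0.0033626 ,  0.99108704, -0.13317343,  0.41122731],
       [-0.99982928, -0.00575172, -0.01755927, -0.01509888],
       [-0.01816875,  0.13309165,  0.99093719,  1.12722354],
       [ 0.        ,  0.        ,  0.        ,  1.        ]])}
side {'fx': 483.0882424083242, 'fy': 483.0882424083242, 'cx': 315.239876703064, 'cy': 242.87450066990758, 'pose': array([[-0.93205689,  0.20319224, -0.29997145,  0.25542643],
       [-0.36217193, -0.54553258,  0.75579475,  0.78240402],
       [-0.01007257,  0.81308494,  0.58205793,  0.71166499],
       [ 0.        ,  0.        ,  0.        ,  1.        ]])}
```

View pics/top0.png

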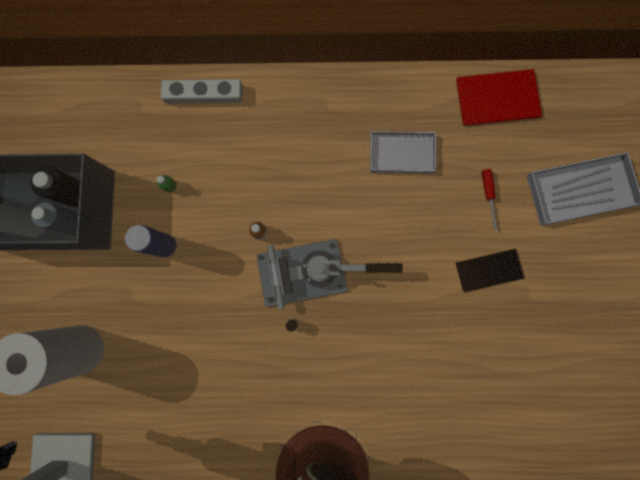

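View pics/side0.png

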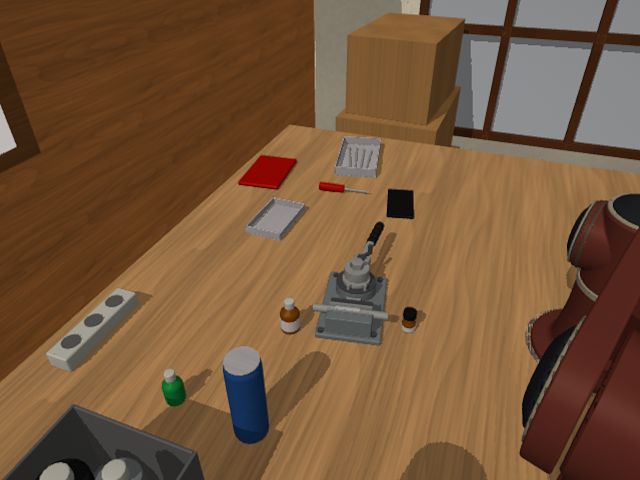

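The top view (up = +x, left = +y) shows the clamp at about (318,268), with the handle pointing right and the grip near (385,268). The vial and bottle are at (291,325) and (257,229), and the tray is at (403,152). I'll take enlarged crops next.

```bash
cat > h.py <<'E'
import numpy as np, cv2
from station import ctrl
def ray(n,u,v):
    p=ctrl.camera_params(n);T=p["pose"]
    d=T[:3,:3]@np.array([(u-p["cx"])/p["fx"],-(v-p["cy"])/p["fy"],-1.])
    return T[:3,3],d
def atz(n,u,v,z):
    o,d=ray(n,u,v); return o+d*(z-o[2])/d[2]
def px(n,P):
    p=ctrl.camera_params(n);T=p["pose"];c=T[:3,:3].T@(np.asarray(P)-T[:3,3])
    return np.array([p["cx"]+p["fx"]*c[0]/-c[2],p["cy"]-p["fy"]*c[1]/-c[2]])
def crop(n,x0,y0,w,h,s,name):
    im=ctrl.get_image(n)[y0:y0+h,x0:x0+w,::-1]
    cv2.imwrite("pics/"+name,cv2.resize(im,None,fx=s,fy=s,interpolation=cv2.INTER_CUBIC))
E
python3 - <<'E'
import cv2,numpy as np
a=cv2.imread("pics/top0.png")[220:340,250:410];b=cv2.imread("pics/side0.png")[215:345,300:420]
cv2.imwrite("pics/c0.png",cv2.resize(a,None,fx=5,fy=5,interpolation=cv2.INTER_CUBIC))
cv2.imwrite("pics/c1.png",cv2.resize(b,None,fx=4.6,fy=4.6,interpolation=cv2.INTER_CUBIC))
E
```

```text
(no output)
```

View pics/c0.png

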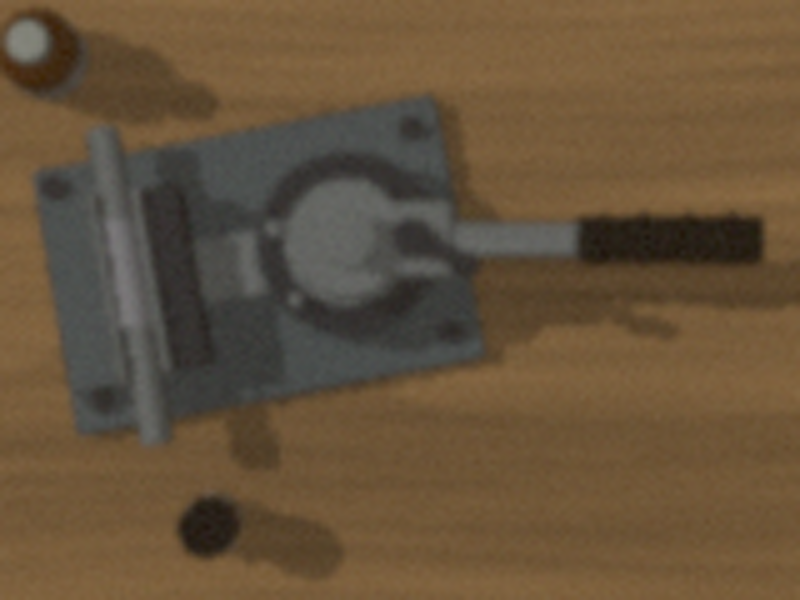

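View pics/c1.png

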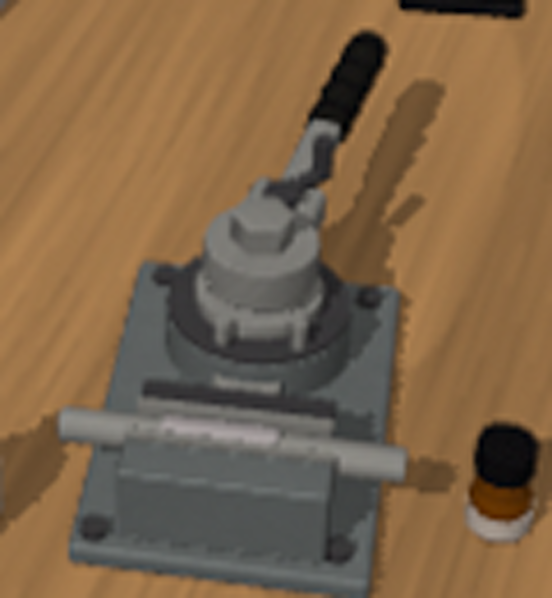

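The crops (5x and 4.6x) show:
- **Lever:** its nub is near c0 (462,257), on the clockwise (tightening) side.
- **Pins:** there are two, at c0 (272,228) and (295,298). The first is the dog and the second the post, since anticlockwise runs from left downwards.
- **Grip:** it spans c0 (580..762, 240).

Run:
```python
from h import *
from scipy.spatial.transform import Rotation as R
np.set_printoptions(precision=4,suppress=True)
f=lambda x,y:((x+.5)/5-.5+250,(y+.5)/5-.5+220)
g=lambda x,y:((x+.5)/4.6-.5+300,(y+.5)/4.6-.5+215)
C=[(432,97),(483,352),(80,433),(37,173)]
W=np.array([atz("top",*f(*c),.012)[:2] for c in C]);print(W)
L=np.array([(65,-55),(-65,-55),(-65,145),(65,145)])/1000
# candidates orientation by rigid fit
A=L-L.mean(0);B=W-W.mean(0);th=np.arctan2((A[:,0]*B[:,1]-A[:,1]*B[:,0]).sum(),(A*B).sum())
c,s=np.cos(th),np.sin(th);Rm=np.array([[c,-s],[s,c]]);o=W.mean(0)-Rm@L.mean(0)
print("fixture",o,th,"res",W-(L@Rm.T+o))
P=dict(gripin=(580,240,.065),gripend=(762,240,.065),nub=(462,257,.09),A=(272,228,.055),B=(295,298,.055),piv=(408,238,.08))
for k,(x,y,z) in P.items():
    w=atz("top",*f(x,y),z)[:2]-o; print(k,w+o,"r",np.hypot(*w),"ang",np.arctan2(w[1],w[0]))
w=atz("side",*g(322,150),.0985)[:2]-o; print("nub side",w+o,np.hypot(*w),np.arctan2(w[1],w[0]))
for p in [(226,325),(301,325)]:
  w=atz("side",*g(*p),.052)[:2]-o; print("pin side",w+o,np.hypot(*w),np.arctan2(w[1],w[0]))
ob=ctrl.get_obs();print(R.from_rotvec(ob["tool_rot"]).as_matrix())
```

```text
[[ 0.5405 -0.038 ]
 [ 0.4176 -0.0613]
 [ 0.3799  0.1314]
 [ 0.5045  0.1538]]
fixture [0.469  0.0022] 0.18751126651245287 res [[-0.0026  0.0017]
 [ 0.0022  0.0026]
 [ 0.0018 -0.0012]
 [-0.0014 -0.0031]]
gripin [ 0.468  -0.1041] r 0.10636358139831135 ang -1.5798337217408265
gripend [ 0.4677 -0.1872] r 0.18948527990659286 ang -1.5777738927516114
nub [ 0.4593 -0.0492] r 0.05233900453196713 ang -1.7564411288510258
A [0.4748 0.0376] r 0.0358095459897964 ang 1.4095354681361523
B [0.4424 0.0269] r 0.03629094839717526 ang 2.393483929303505
piv [ 0.4685 -0.0252] r 0.02745338223331055 ang -1.5898606002039244
nub side [ 0.4561 -0.0396] 0.04382035058215712 -1.8700381471251002
pin side [0.4748 0.0431] 0.04128462166975026 1.4303258681408073
pin side [0.443  0.0312] 0.03893295403947717 2.303522192770737
[[ 0.9726 -0.0006  0.2326]
 [-0.2326 -0.0018  0.9726]
 [-0.0002 -1.     -0.0019]]
```

Run:
```python
from h import *
np.set_printoptions(precision=3,suppress=True)
print("tcp px top",px("top",[.145,.607,.23]),"body",px("top",[.145,.607,.33]),"side",px("side",[.145,.607,.23]))
for z in (.1,.2,.25,.3,.35,.4): print(z,"rolltop",atz("top",20,363,z),"can",atz("top",140,238,.17))
print("roll base right edge",atz("top",103,343,0),atz("top",80,325,0),atz("top",90,367,0))
a=cv2.imread("pics/top0.png")[270:480,0:220]
cv2.imwrite("pics/c2.png",cv2.resize(a,None,fx=2.8,fy=2.8))
```

```text
tcp px top [ -4.876 437.47 ] body [-47.823 456.204] side [533.127 647.842]
0.1 rolltop [0.261 0.656 0.1  ] can [0.527 0.377 0.17 ]
0.2 rolltop [0.276 0.591 0.2  ] can [0.527 0.377 0.17 ]
0.25 rolltop [0.283 0.558 0.25 ] can [0.527 0.377 0.17 ]
0.3 rolltop [0.291 0.525 0.3  ] can [0.527 0.377 0.17 ]
0.35 rolltop [0.298 0.493 0.35 ] can [0.527 0.377 0.17 ]
0.4 rolltop [0.305 0.46  0.4  ] can [0.527 0.377 0.17 ]
roll base right edge [0.293 0.524 0.   ] [0.336 0.582 0.   ] [0.237 0.552 0.   ]
```

View pics/c2.png

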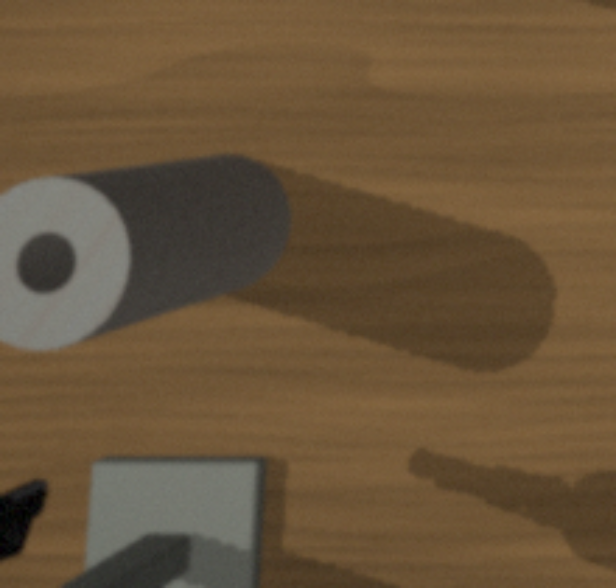

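The roll stands at about (0.285,0.575) and is about 0.25 m tall, close to the start pose. I'll go up first, then across.

Call:
{"fn": "jog_arm", "kwargs": {"moves": [[0, -50, 0, 0, -0.12, 0], [0, -50, 0, 0, -0.115, 0], [30, 0, -38, 0, 0, 0], [30, 0, -38, 0, 0, 0], [30, 0, -38, 0, 0, 0], [30, 0, -38, 0, 0, 0], [30, 0, -38, 0, 0, 0], [30, 0, -38, 0, 0, 0], [30, 0, -38, 0, 0, 0], [30, 0, -38, 0, 0, 0], [30, 0, -38, 0, 0, 0]], "grip": 0}}

```text
t: 1.2
tool_pos: [0.4161, 0.2641, 0.3309]
tool_rot: [-1.571, -0.0, 0.0]
contact_force: [0.8, 0.2, -0.3]
opening: -0.0001
```

Call:
{"fn": "jog_arm", "kwargs": {"moves": [[0, 0, -45, 0, 0, 0], [0, 0, -45, 0, 0, 0], [0, 0, -45, 0, 0, 0], [0, 0, -45, 0, 0, 0], [0, 0, -45, 0, 0, 0], [0, 0, -45, 0, 0, 0], [0, 0, -45, 0, 0, 0], [0, 0, 0, 0, 0, 0], [0, 0, 0, 0, 0, 0]]}}

```text
t: 2.1
tool_pos: [0.4153, -0.0497, 0.3308]
tool_rot: [-1.57, 0.003, -0.001]
contact_force: [-1.0, 0.4, 0.3]
opening: 0.0003
```

Call:
{"fn": "jog_arm", "kwargs": {"moves": [[7, 40, -6, 0, 0, 0], [0, 45, 0, 0, 0, 0], [0, 45, 0, 0, 0, 0], [0, 45, 0, 0, 0, 0], [0, 35, 0, 0, 0, 0], [0, 20, 0, 0, 0, 0], [0, 15, 0, 0, 0, 0], [0, 0, 0, 0, 0, 0], [0, 0, 0, 0, 0, 0]]}}

```text
t: 3.0
tool_pos: [0.4227, -0.0539, 0.0865]
tool_rot: [-1.57, -0.002, 0.002]
contact_force: [-0.2, 0.5, 0.3]
opening: 0.0
```

Run:
```python
from h import *
crop("side",320,190,110,110,5,"s1.png")
crop("top",270,210,110,90,5,"t1.png")
a=cv2.imread("pics/s1.png");b=cv2.imread("pics/t1.png")
c=np.zeros((550,1100,3),np.uint8);c[:,:550]=a;c[:450,550:]=b
cv2.imwrite("pics/st1.png",cv2.resize(c,(800,400)))
```

```text
(no output)
```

View pics/st1.png

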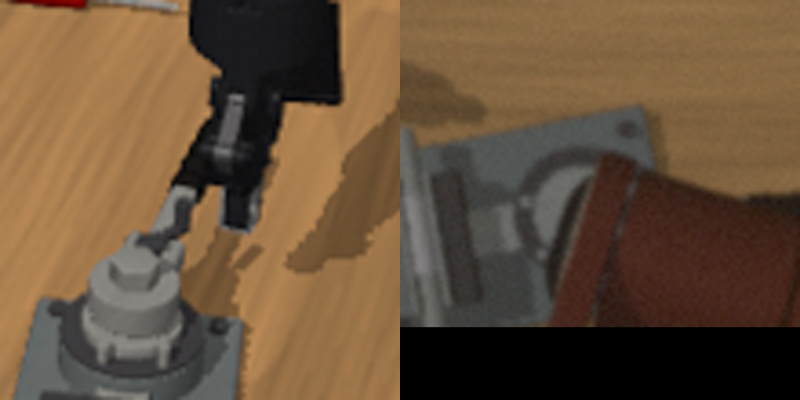

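The fingers stand just on the clockwise side of the nub, with finger at st1 (238,215) and nub at (183,205). I'll push in +x.

Call:
{"fn": "jog_arm", "kwargs": {"moves": [[4, 0, 0, 0, 0, 0], [4, 0, 0, 0, 0, 0], [4, 0, 0, 0, 0, 0], [4, 0, 0, 0, 0, 0], [4, 0, 0, 0, 0, 0], [4, 0, 0, 0, 0, 0], [3, 0, 0, 0, 0, 0], [0, 0, 0, 0, 0, 0]]}}

```text
t: 3.9
tool_pos: [0.4487, -0.0556, 0.0855]
tool_rot: [-1.572, 0.003, 0.003]
contact_force: [-3.1, -3.2, -0.3]
opening: -0.0001
```

Call:
{"fn": "jog_arm", "kwargs": {"moves": [[3, 0, 0, 0, 0, 0], [3, 0, 0, 0, 0, 0], [3, 0, 0, 0, 0, 0], [3, 0, 0, 0, 0, 0], [0, 0, 0, 0, 0, 0]]}}

```text
t: 4.4
tool_pos: [0.4614, -0.0549, 0.0858]
tool_rot: [-1.57, 0.001, 0.001]
contact_force: [-2.8, -1.6, -1.4]
opening: 0.0002
```

Call:
{"fn": "jog_arm", "kwargs": {"moves": [[2, 0, 0, 0, 0, 0], [2, 0, 0, 0, 0, 0], [0, 0, 0, 0, 0, 0]]}}

```text
t: 4.7
tool_pos: [0.4651, -0.0544, 0.0858]
tool_rot: [-1.569, 0.001, 0.001]
contact_force: [-4.8, 2.1, -2.0]
opening: -0.0001
```

Call:
{"fn": "jog_arm", "kwargs": {"moves": [[1, 0, 0, 0, 0, 0], [1, 0, 0, 0, 0, 0], [0, 0, 0, 0, 0, 0]]}}

```text
t: 5.0
tool_pos: [0.4666, -0.054, 0.0858]
tool_rot: [-1.568, 0.002, 0.002]
contact_force: [-6.6, 3.1, -0.9]
opening: 0.0003
```

Call:
{"fn": "jog_arm", "kwargs": {"moves": [[1, 0, 0, 0, 0, 0], [1, 0, 0, 0, 0, 0], [0, 0, 0, 0, 0, 0]]}}

```text
t: 5.3
tool_pos: [0.4683, -0.0538, 0.0857]
tool_rot: [-1.568, 0.002, 0.003]
contact_force: [-6.5, 5.0, -0.5]
opening: -0.0001
```

Call:
{"fn": "jog_arm", "kwargs": {"moves": [[1, 0, 0, 0, 0, 0], [1, 0, 0, 0, 0, 0], [0, 0, 0, 0, 0, 0]]}}

```text
t: 5.6
tool_pos: [0.4701, -0.0535, 0.0857]
tool_rot: [-1.567, 0.003, 0.004]
contact_force: [-7.5, 5.1, 0.5]
opening: -0.0
```

The force has levelled off at about 7–9 N, so the lever is probably at its end. I'll back off, go up and look.

Call:
{"fn": "jog_arm", "kwargs": {"moves": [[-15, 0, 0, 0, 0, 0], [-30, 0, 0, 0, 0, 0], [0, -45, 0, 0, 0, 0], [0, -45, 0, 0, 0, 0], [-40, -10, 20, 0, 0, 0], [-20, 0, 40, 0, 0, 0], [0, 0, 45, 0, 0, 0], [0, 0, 45, 0, 0, 0], [0, 0, 45, 0, 0, 0], [0, 0, 0, 0, 0, 0]]}}

```text
t: 6.6
tool_pos: [0.3672, 0.1448, 0.1883]
tool_rot: [-1.568, -0.011, 0.003]
contact_force: [0.5, -0.1, 0.4]
opening: -0.0002
```

Run:
```python
from h import *
crop("side",330,210,80,80,5,"s2.png")
crop("top",290,220,120,80,6,"t2.png")
a=cv2.imread("pics/s2.png");b=cv2.imread("pics/t2.png")
c=np.zeros((480,1120,3),np.uint8);c[:400,:400]=a;c[:480,400:]=b
cv2.imwrite("pics/st2.png",cv2.resize(c,(800,343)))
```

```text
(no output)
```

View pics/st2.png

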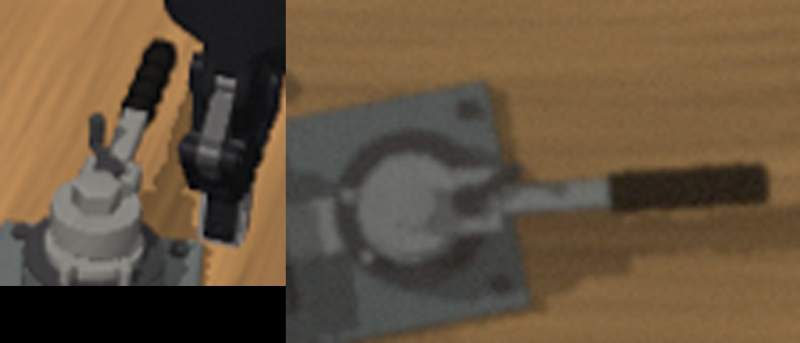

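The lever nub is now on the anticlockwise side at st2 (512,172), about +0.5 rad relative to the handle. The handle itself swung only about 0.06 rad. Next I'll bring the closed fingers to the clockwise side of the grip.

Call:
{"fn": "jog_arm", "kwargs": {"moves": [[10, 0, -48, 0, 0, 0], [10, 0, -48, 0, 0, 0], [10, 0, -48, 0, 0, 0], [10, 0, -48, 0, 0, 0], [10, 0, -48, 0, 0, 0], [12, 0, -48, 0, -0.06, 0], [0, 45, 0, 0, 0, 0], [0, 45, 0, 0, 0, 0], [0, 43, 0, 0, 0, 0], [0, 0, 0, 0, 0, 0], [0, 0, 0, 0, 0, 0]]}}

```text
t: 7.8
tool_pos: [0.4285, -0.1493, 0.054]
tool_rot: [-1.57, -0.046, 0.045]
contact_force: [0.5, -0.7, 1.4]
opening: 0.0001
```

Call:
{"fn": "jog_arm", "kwargs": {"moves": [[8, 0, 0, 0, 0, 0], [8, 0, 0, 0, 0, 0], [5, 0, 0, 0, 0, 0], [3, 0, 0, 0, 0, 0], [3, 0, 0, 0, 0, 0], [0, 0, 0, 0, 0, 0]]}}

```text
t: 8.4
tool_pos: [0.4559, -0.1464, 0.0535]
tool_rot: [-1.57, -0.048, 0.048]
contact_force: [0.3, -0.2, -0.3]
opening: -0.0002
```

Call:
{"fn": "jog_arm", "kwargs": {"moves": [[7.4, 0, -0.9, 0, -0.05, 0], [7.4, 0, -0.9, 0, -0.05, 0], [7.4, 0, -0.9, 0, -0.05, 0], [0, 0, 0, 0, 0, 0]]}}

```text
t: 8.8
tool_pos: [0.4772, -0.1466, 0.0529]
tool_rot: [-1.564, -0.163, 0.167]
contact_force: [-2.2, -0.8, 2.8]
opening: 0.0002
```

Call:
{"fn": "jog_arm", "kwargs": {"moves": [[7.4, 0, -0.9, 0, -0.05, 0], [7.4, 0, -0.9, 0, -0.05, 0], [7.4, 0, -0.9, 0, -0.05, 0], [0, 0, 0, 0, 0, 0]]}}

```text
t: 9.2
tool_pos: [0.4994, -0.1437, 0.0528]
tool_rot: [-1.552, -0.281, 0.283]
contact_force: [-2.6, -1.4, 0.4]
opening: -0.0001
```

Call:
{"fn": "jog_arm", "kwargs": {"moves": [[7.4, 0, -0.9, 0, -0.05, 0], [7.4, 0, -0.9, 0, -0.05, 0], [7.4, 0, -0.9, 0, -0.05, 0], [0, 0, 0, 0, 0, 0]]}}

```text
t: 9.6
tool_pos: [0.5209, -0.1375, 0.0528]
tool_rot: [-1.534, -0.398, 0.4]
contact_force: [-1.8, -2.8, -1.1]
opening: -0.0001
```

Call:
{"fn": "jog_arm", "kwargs": {"moves": [[7.4, 0, -0.9, 0, -0.05, 0], [7.4, 0, -0.9, 0, -0.05, 0], [0, 0, 0, 0, 0, 0]]}}

```text
t: 9.9
tool_pos: [0.5347, -0.1316, 0.0529]
tool_rot: [-1.518, -0.476, 0.477]
contact_force: [-1.0, -4.3, -1.8]
opening: 0.0
```

Run:
```python
from h import *
crop("side",320,205,110,110,5,"s3.png")
crop("top",270,200,130,110,5,"t3.png")
a=cv2.imread("pics/s3.png");b=cv2.imread("pics/t3.png")
c=np.hstack([a,b]);cv2.imwrite("pics/st3.png",cv2.resize(c,(800,367)))
```

```text
(no output)
```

View pics/st3.png

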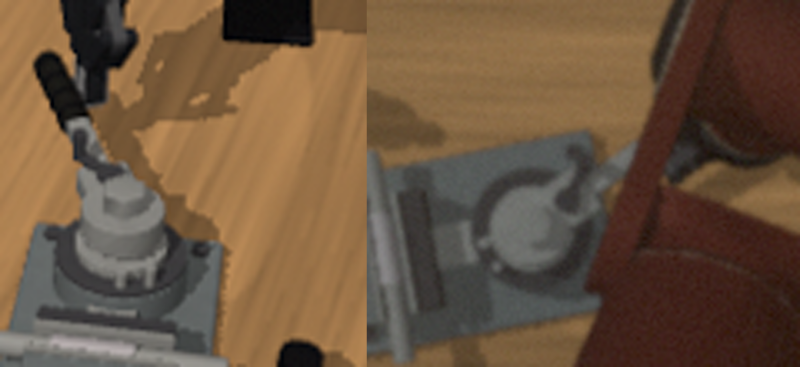

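The dog has moved in the side view, from 349 to about 358 px, with the post at 365.5. So a tooth has caught early and the bolt is turning. I'll compute what remains.

Run:
```python
from h import *
o=np.array([.469,.0022])
for n,pts in(("s0",[(348.7,285.3),(365.1,285.3)]),("s3",[(358.1,287.6),(365.6,285.5)])):
  for p in pts:
    w=atz("side",*p,.052)[:2]-o; print(n,np.hypot(*w)*1e3,np.arctan2(w[1],w[0]))
for a in np.arange(1.41,2.45,.1): print(round(a,2),px("side",[*(o+.036*np.array([np.cos(a),np.sin(a)])),.054]).round(1),px("top",[*(o+.036*np.array([np.cos(a),np.sin(a)])),.054]).round(1))
crop("side",340,270,40,30,15,"s4.png")
```

```text
s0 41.478788631348515 1.429860171414497
s0 39.11437917283426 2.3040645912154805
s3 43.711695202648436 1.913151423594128
s3 40.07821428088704 2.3213515695071267
1.41 [349.6 283. ] [304.  265.2]
1.51 [351.1 283.5] [303.8 266.8]
1.61 [352.8 283.9] [303.8 268.3]
1.71 [354.5 284.2] [303.9 269.9]
1.81 [356.2 284.4] [304.2 271.4]
1.91 [357.9 284.4] [304.6 272.9]
2.01 [359.6 284.4] [305.2 274.3]
2.11 [361.3 284.3] [306.  275.7]
2.21 [363. 284.] [306.8 277. ]
2.31 [364.6 283.6] [307.8 278.2]
2.41 [366.1 283.2] [308.9 279.3]
```

View pics/s4.png

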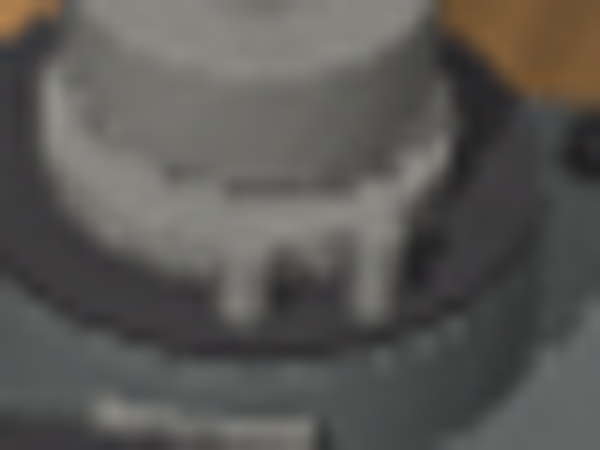

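In s4 the dog is at x=243 and the post at x=377, which is about 9 px apart. That leaves about 0.33 rad before contact.

Call:
{"fn": "jog_arm", "kwargs": {"moves": [[7.4, 0, -0.9, 0, -0.05, 0], [7.4, 0, -0.9, 0, -0.05, 0], [7.4, 0, -0.9, 0, -0.05, 0], [0, 0, 0, 0, 0, 0]]}}

```text
t: 10.45
tool_pos: [0.5542, -0.1199, 0.0531]
tool_rot: [-1.488, -0.594, 0.594]
contact_force: [-0.6, -3.0, -1.3]
opening: -0.0002
```

Call:
{"fn": "jog_arm", "kwargs": {"moves": [[3, 0, -0.4, 0, -0.02, 0], [3, 0, -0.4, 0, -0.02, 0], [0, 0, 0, 0, 0, 0]]}}

```text
t: 10.75
tool_pos: [0.5586, -0.1167, 0.0531]
tool_rot: [-1.48, -0.624, 0.625]
contact_force: [-2.3, -5.2, -1.6]
opening: -0.0
```

Call:
{"fn": "jog_arm", "kwargs": {"moves": [[3, 0, -0.4, 0, -0.02, 0], [3, 0, -0.4, 0, -0.02, 0], [0, 0, 0, 0, 0, 0]]}}

```text
t: 11.05
tool_pos: [0.5633, -0.113, 0.0531]
tool_rot: [-1.47, -0.655, 0.656]
contact_force: [-1.5, -6.0, -1.9]
opening: -0.0001
```

Run:
```python
from h import *
crop("side",340,270,40,30,15,"s5.png")
```

```text
(no output)
```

View pics/s5.png

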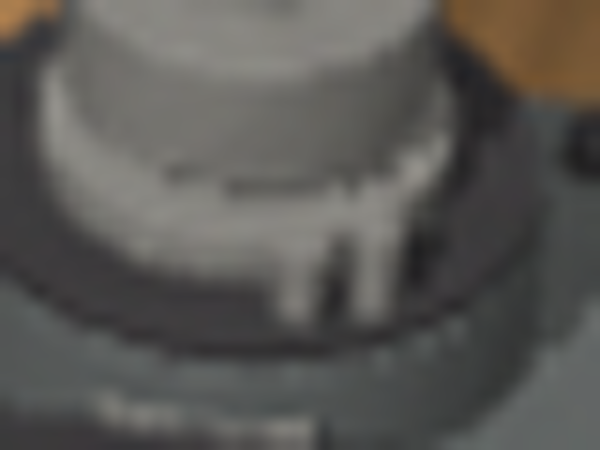

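Dog at 302, post at 377, so about 0.10 rad remains. Running force is about 6 N. Smaller steps from here.

Call:
{"fn": "jog_arm", "kwargs": {"moves": [[3, 0, -0.4, 0, -0.02, 0], [3, 0, -0.4, 0, -0.02, 0], [0, 0, 0, 0, 0, 0], [0, 0, 0, 0, 0, 0]]}}

```text
t: 11.5
tool_pos: [0.568, -0.1091, 0.0532]
tool_rot: [-1.461, -0.686, 0.686]
contact_force: [-0.9, -5.2, -3.0]
opening: 0.0001
```

Call:
{"fn": "jog_arm", "kwargs": {"moves": [[1.5, 0, -0.2, 0, -0.01, 0], [1.5, 0, -0.2, 0, -0.01, 0], [0, 0, 0, 0, 0, 0], [0, 0, 0, 0, 0, 0]]}}

```text
t: 11.9
tool_pos: [0.57, -0.1073, 0.0532]
tool_rot: [-1.456, -0.701, 0.702]
contact_force: [-1.8, -6.0, -2.3]
opening: 0.0004
```

Call:
{"fn": "jog_arm", "kwargs": {"moves": [[1.5, 0, -0.2, 0, -0.01, 0], [0, 0, 0, 0, 0, 0], [0, 0, 0, 0, 0, 0]]}}

```text
t: 12.2
tool_pos: [0.5711, -0.1063, 0.0531]
tool_rot: [-1.453, -0.708, 0.71]
contact_force: [-1.6, -5.9, -2.1]
opening: -0.0
```

Call:
{"fn": "jog_arm", "kwargs": {"moves": [[1.5, 0, -0.2, 0, -0.01, 0], [0, 0, 0, 0, 0, 0], [0, 0, 0, 0, 0, 0]]}}

```text
t: 12.5
tool_pos: [0.5722, -0.1053, 0.0532]
tool_rot: [-1.451, -0.716, 0.718]
contact_force: [-2.7, -6.2, -2.1]
opening: -0.0003
```

Call:
{"fn": "jog_arm", "kwargs": {"moves": [[1.5, 0, -0.2, 0, -0.01, 0], [0, 0, 0, 0, 0, 0], [0, 0, 0, 0, 0, 0]]}}

```text
t: 12.8
tool_pos: [0.5733, -0.1042, 0.0531]
tool_rot: [-1.448, -0.724, 0.725]
contact_force: [-2.2, -7.0, -2.1]
opening: -0.0001
```

Call:
{"fn": "jog_arm", "kwargs": {"moves": [[1.5, 0, -0.2, 0, -0.01, 0], [0, 0, 0, 0, 0, 0], [0, 0, 0, 0, 0, 0]]}}

```text
t: 13.1
tool_pos: [0.5744, -0.1032, 0.0532]
tool_rot: [-1.446, -0.731, 0.733]
contact_force: [-1.2, -7.3, -2.0]
opening: 0.0001
```

```bash
cat > pins.py <<'E'
from h import *
im=np.mean([ctrl.get_image("side").mean(2) for _ in range(3)],0)
print(np.arange(353,370)); print(im[287:291,353:370].mean(0).round(0)); print(ctrl.get_obs()["contact_force"].round(1))
cv2.imwrite("pics/p.png",im)
E
python3 pins.py; python3 -c "
import cv2,numpy as np
a=cv2.imread('pics/s5.png').mean(2);a=cv2.resize(a,(40,30),interpolation=cv2.INTER_AREA);print(a[17:21,13:30].mean(0).round(0))"
```

```text
[353 354 355 356 357 358 359 360 361 362 363 364 365 366 367 368 369]
[ 83.  83.  83.  80.  81.  80.  87. 110. 114.  94.  78. 116. 102.  68.
  47.  51.  57.]
[-1.8 -5.9 -2.8]
[ 81.  81.  81.  79.  83.  98. 117. 107.  76.  57.  83. 114. 101.  68.
  47.  50.  57.][ WARN:0@6.615] global loadsave.cpp:1063 imwrite_ Unsupported depth image for selected encoder is fallbacked to CV_8U.
```

Call:
{"fn": "jog_arm", "kwargs": {"moves": [[1.5, 0, -0.2, 0, -0.01, 0], [0, 0, 0, 0, 0, 0], [0, 0, 0, 0, 0, 0]]}}

```text
t: 13.55
tool_pos: [0.5755, -0.1021, 0.0532]
tool_rot: [-1.443, -0.739, 0.741]
contact_force: [-2.3, -7.2, -2.8]
opening: -0.0005
```

Call:
{"fn": "jog_arm", "kwargs": {"moves": [[1.5, 0, -0.2, 0, -0.01, 0], [0, 0, 0, 0, 0, 0], [0, 0, 0, 0, 0, 0]]}}

```text
t: 13.85
tool_pos: [0.5766, -0.101, 0.0532]
tool_rot: [-1.44, -0.747, 0.748]
contact_force: [-1.8, -7.4, -3.1]
opening: -0.0
```

Call:
{"fn": "jog_arm", "kwargs": {"moves": [[1.5, 0, -0.2, 0, -0.01, 0], [0, 0, 0, 0, 0, 0], [0, 0, 0, 0, 0, 0]]}}

```text
t: 14.15
tool_pos: [0.5776, -0.0999, 0.0532]
tool_rot: [-1.437, -0.755, 0.756]
contact_force: [-1.8, -7.0, -2.3]
opening: 0.0004
```

```bash
python3 pins.py 2>/dev/null
```

```text
[353 354 355 356 357 358 359 360 361 362 363 364 365 366 367 368 369]
[ 82.  81.  83.  81.  81.  80.  82.  97. 115. 103.  90. 115. 101.  68.
  47.  51.  57.]
[-1.6 -7.1 -3. ]
```

Call:
{"fn": "jog_arm", "kwargs": {"moves": [[1.5, 0, -0.2, 0, -0.01, 0], [0, 0, 0, 0, 0, 0], [0, 0, 0, 0, 0, 0]]}}

```text
t: 14.6
tool_pos: [0.5786, -0.0988, 0.0532]
tool_rot: [-1.435, -0.762, 0.764]
contact_force: [-1.6, -7.8, -3.4]
opening: 0.0002
```

Call:
{"fn": "jog_arm", "kwargs": {"moves": [[1.5, 0, -0.2, 0, -0.01, 0], [0, 0, 0, 0, 0, 0], [0, 0, 0, 0, 0, 0]]}}

```text
t: 14.9
tool_pos: [0.5796, -0.0978, 0.0532]
tool_rot: [-1.432, -0.77, 0.771]
contact_force: [-1.3, -7.3, -1.8]
opening: 0.0006
```

```bash
python3 pins.py 2>/dev/null
```

```text
[353 354 355 356 357 358 359 360 361 362 363 364 365 366 367 368 369]
[ 82.  81.  84.  81.  81.  79.  80.  95. 115. 105.  91. 110. 102.  68.
  47.  51.  57.]
[-1.3 -7.6 -2.2]
```

Call:
{"fn": "jog_arm", "kwargs": {"moves": [[1.5, 0, -0.2, 0, -0.01, 0], [0, 0, 0, 0, 0, 0], [0, 0, 0, 0, 0, 0]]}}

```text
t: 15.35
tool_pos: [0.5806, -0.0967, 0.0532]
tool_rot: [-1.429, -0.777, 0.779]
contact_force: [-1.6, -7.8, -2.6]
opening: -0.0002
```

Call:
{"fn": "jog_arm", "kwargs": {"moves": [[1.5, 0, -0.2, 0, -0.01, 0], [0, 0, 0, 0, 0, 0], [0, 0, 0, 0, 0, 0]]}}

```text
t: 15.65
tool_pos: [0.5815, -0.0957, 0.0532]
tool_rot: [-1.426, -0.785, 0.787]
contact_force: [-2.6, -7.0, -2.7]
opening: -0.0
```

```bash
python3 pins.py 2>/dev/null
```

```text
[353 354 355 356 357 358 359 360 361 362 363 364 365 366 367 368 369]
[ 82.  81.  83.  81.  81.  79.  82.  98. 111. 107.  92. 108. 102.  68.
  47.  51.  57.]
[-1.  -7.7 -2.3]
```

Run:
```python
from h import *
im=ctrl.get_image("side")[:,:,::-1]
a=cv2.resize(im[270:300,345:375],None,fx=13.3,fy=13.3,interpolation=cv2.INTER_CUBIC)
b=cv2.resize(im[205:305,300:400],None,fx=4,fy=4,interpolation=cv2.INTER_CUBIC)
h=min(len(a),len(b));cv2.imwrite("pics/s6.png",np.hstack([a[:h],b[:h]]))
```

```text
(no output)
```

View pics/s6.png

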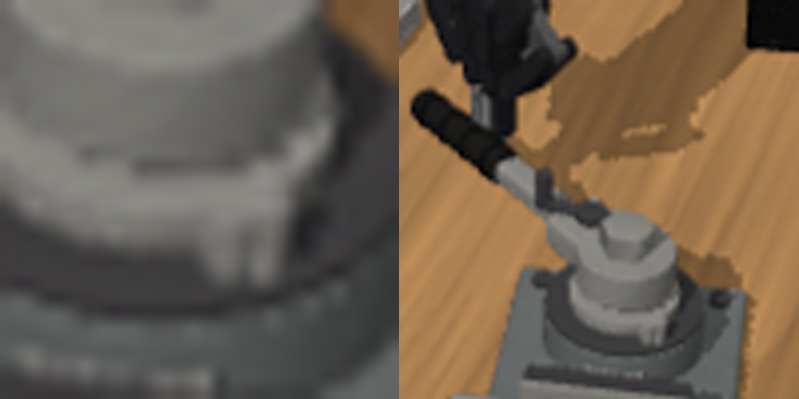

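The pins are nearly touching (s6: dog about 218, post about 265, dark line between them), and the handle is still followed by the fingers. I'll keep going in small steps and watch the force.

Call:
{"fn": "jog_arm", "kwargs": {"moves": [[1.5, 0, -0.2, 0, -0.01, 0], [0, 0, 0, 0, 0, 0], [0, 0, 0, 0, 0, 0]]}}

```text
t: 16.15
tool_pos: [0.5825, -0.0946, 0.0532]
tool_rot: [-1.424, -0.793, 0.795]
contact_force: [-1.9, -8.1, -3.2]
opening: 0.0001
```

Call:
{"fn": "jog_arm", "kwargs": {"moves": [[1.5, 0, -0.2, 0, -0.01, 0], [0, 0, 0, 0, 0, 0], [0, 0, 0, 0, 0, 0]]}}

```text
t: 16.45
tool_pos: [0.5833, -0.0936, 0.0532]
tool_rot: [-1.421, -0.8, 0.803]
contact_force: [-2.2, -9.9, -1.9]
opening: 0.0002
```

```bash
python3 pins.py 2>/dev/null
```

```text
[353 354 355 356 357 358 359 360 361 362 363 364 365 366 367 368 369]
[ 82.  81.  84.  81.  81.  80.  81.  94. 111. 108.  94. 107. 102.  68.
  47.  51.  57.]
[-2.  -7.5 -2.5]
```

```bash
cat > f.py <<'E'
from h import *
from scipy.spatial.transform import Rotation as R
F=[]
for _ in range(6):
    ctrl.get_image("side");o=ctrl.get_obs();F.append(R.from_rotvec(o["tool_rot"]).inv().apply(o["contact_force"]))
F=np.array(F);print("F tool",F.mean(0).round(2),F.std(0).round(2),o["tool_pos"].round(4),o["t"])
E
python3 f.py
```

```text
F tool [-8.25  2.39 -2.89] [0.17 0.67 0.67] [ 0.5834 -0.0936  0.0532] 16.9
```

Call:
{"fn": "jog_arm", "kwargs": {"moves": [[1.5, 0, -0.2, 0, -0.01, 0], [0, 0, 0, 0, 0, 0], [0, 0, 0, 0, 0, 0]]}}

```text
t: 17.2
tool_pos: [0.5842, -0.0925, 0.0531]
tool_rot: [-1.418, -0.808, 0.811]
contact_force: [-3.0, -9.2, -3.6]
opening: 0.0001
```

```bash
python3 f.py
```

```text
F tool [-8.28  2.61 -2.71] [0.36 0.5  0.47] [ 0.5843 -0.0925  0.0532] 17.5
```

Call:
{"fn": "jog_arm", "kwargs": {"moves": [[1.5, 0, -0.2, 0, -0.01, 0], [0, 0, 0, 0, 0, 0], [0, 0, 0, 0, 0, 0]]}}

```text
t: 17.8
tool_pos: [0.5852, -0.0915, 0.0532]
tool_rot: [-1.415, -0.815, 0.818]
contact_force: [-2.2, -9.3, -2.6]
opening: 0.0002
```

```bash
python3 f.py; python3 pins.py 2>/dev/null
```

```text
F tool [-8.65  2.26 -2.52] [0.47 0.64 0.37] [ 0.5852 -0.0914  0.0532] 18.1
[353 354 355 356 357 358 359 360 361 362 363 364 365 366 367 368 369]
[ 82.  82.  84.  81.  81.  80.  81.  94. 111. 109.  95. 106. 102.  68.
  47.  51.  57.]
[ -2.6 -10.   -2.2]
```

Call:
{"fn": "jog_arm", "kwargs": {"moves": [[1.5, 0, -0.2, 0, -0.01, 0], [0, 0, 0, 0, 0, 0], [0, 0, 0, 0, 0, 0]]}}

```text
t: 18.55
tool_pos: [0.586, -0.0904, 0.0532]
tool_rot: [-1.412, -0.823, 0.826]
contact_force: [-2.2, -9.4, -2.0]
opening: 0.0004
```

```bash
python3 f.py; python3 pins.py 2>/dev/null
```

```text
F tool [-9.58  2.43 -2.66] [0.58 0.2  0.42] [ 0.586  -0.0904  0.0532] 18.85
[353 354 355 356 357 358 359 360 361 362 363 364 365 366 367 368 369]
[ 82.  82.  84.  81.  81.  80.  80.  93. 113. 109.  96. 104. 102.  68.
  47.  51.  57.]
[-2.5 -9.6 -2.8]
```

```bash
cat > ha.py <<'E'
from h import *
import sys
from scipy.optimize import minimize_scalar
o=np.array([.469,.0022])
im=cv2.GaussianBlur(np.mean([ctrl.get_image("side").mean(2) for _ in range(2)],0).astype(np.float32),(0,0),.8)
def samp(P):
    u=np.array([px("side",p) for p in P]).astype(np.float32); return cv2.remap(im,u[None,:,0],u[None,:,1],1)[0]
def score(t):
    d=np.array([np.cos(t),np.sin(t)]);n=np.array([-d[1],d[0]])
    r=np.linspace(.15,.187,12)
    g=lambda s:np.array([[*(o+d*x+n*s),.07] for x in r])
    return samp(g(0)).mean()+samp(g(.006)).mean()+samp(g(-.006)).mean()-samp(g(.018)).mean()-samp(g(-.018)).mean()
T=np.arange(-1.1,-.2,.01);S=[score(t) for t in T];i=np.argmin(S)
m=np.array(S)<min(S)*.7;print("handle",T[i],T[m].mean(),"yaw tool",)
from scipy.spatial.transform import Rotation as R
M=R.from_rotvec(ctrl.get_obs()["tool_rot"]).as_matrix();p=ctrl.get_obs()["tool_pos"]
print("phi-pi/2",np.arctan2(M[1,0],M[0,0])-np.pi/2,"pusher angle",np.arctan2(p[1]-o[1],p[0]-o[0])+np.arctan2(.0225,.148))
E
python3 ha.py
```

```text
Traceback (most recent call last):
  File "ha.py", line 13, in <module>
    T=np.arange(-1.1,-.2,.01);S=[score(t) for t in T];i=np.argmin(S)
                                 ~~~~~^^^
  File "ha.py", line 12, in score
    return samp(g(0)).mean()+samp(g(.006)).mean()+samp(g(-.006)).mean()-samp(g(.018)).mean()-samp(g(-.018)).mean()
           ~~~~^^^^^^
  File "ha.py", line 7, in samp
    u=np.array([px("side",p) for p in P]).astype(np.float32); return cv2.remap(im,u[None,:,0],u[None,:,1],1)[0]
                ~~^^^^^^^^^^
  File "h.py", line 10, in px
    p=ctrl.camera_params(n);T=p["pose"];c=T[:3,:3].T@(np.asarray(P)-T[:3,3])
ValueError: time passes only in moves, steps and waits
```

```bash
sed -i 's/^def ray/import functools\n@functools.lru_cache\ndef cam(n): return ctrl.camera_params(n)\ndef ray/; s/=ctrl.camera_params(n);/=cam(n);/' h.py; python3 ha.py
```

```text
handle -0.47999999999999954 -0.47999999999999954 yaw tool
phi-pi/2 -0.5123793614107741 pusher angle -0.518219450119806
```

The handle is tracking the fingers (about -0.48 in the image against -0.515 from the tool). The dog has stopped and the force is rising above its running level, so it looks like contact. One more step to confirm.

Call:
{"fn": "jog_arm", "kwargs": {"moves": [[1.5, 0, -0.2, 0, -0.01, 0], [0, 0, 0, 0, 0, 0], [0, 0, 0, 0, 0, 0]]}}

```text
t: 19.5
tool_pos: [0.5869, -0.0893, 0.0532]
tool_rot: [-1.409, -0.83, 0.834]
contact_force: [-2.5, -10.9, -3.2]
opening: -0.0003
```

```bash
python3 f.py; python3 pins.py 2>/dev/null; python3 ha.py
```

```text
F tool [-9.99  2.39 -2.59] [0.35 0.57 0.32] [ 0.5869 -0.0893  0.0532] 19.8
[353 354 355 356 357 358 359 360 361 362 363 364 365 366 367 368 369]
[ 82.  82.  84.  81.  81.  80.  80.  90. 109. 110.  95.  99. 103.  68.
  47.  51.  57.]
[ -2.7 -10.6  -1.8]
handle -0.47999999999999954 -0.4749999999999995 yaw tool
phi-pi/2 -0.5024330202381093 pusher angle -0.509012469300781
```

Force is 10 N, about 3.5 N over the running level and under the limit. The post shows slight deflection, so the dog is on the stop. I'll back off gently and withdraw.

Call:
{"fn": "jog_arm", "kwargs": {"moves": [[-2, 0, 0, 0, 0, 0], [-4, 0, 0, 0, 0, 0], [-15, 0, 0, 0, 0, 0], [-30, 0, 0, 0, 0, 0], [0, -45, 0, 0, 0, 0], [0, -45, 0, 0, 0, 0], [0, -45, 0, 0, 0, 0], [-40, 0, 0, 0, 0, 0], [-40, 0, 0, 0, 0, 0], [0, 0, 0, 0, 0, 0], [0, 0, 0, 0, 0, 0]]}}

```text
t: 21.15
tool_pos: [0.5252, -0.201, 0.1887]
tool_rot: [-1.407, -0.831, 0.83]
contact_force: [0.2, 0.0, 0.1]
opening: -0.0004
```

```bash
python3 pins.py 2>/dev/null; python3 ha.py
python3 - <<'E'
from h import *
s=ctrl.get_image("side")[:,:,::-1];t=ctrl.get_image("top")[:,:,::-1]
z=lambda i,f:cv2.resize(i,None,fx=f,fy=f,interpolation=cv2.INTER_CUBIC)
top=np.hstack([z(s[270:300,345:375],10),z(s[205:305,300:400],3),z(t[200:300,290:357],3)[:300]])
bot=z(t[100:340,120:520],2)[:300*1] if 0 else z(t[140:340,120:520],1.5)
w=max(top.shape[1],bot.shape[1]);p=lambda a:np.pad(a,((0,0),(0,w-a.shape[1]),(0,0)))
cv2.imwrite("pics/fin.png",np.vstack([p(top),p(bot)])[:600,:800])
E
```

```text
[353 354 355 356 357 358 359 360 361 362 363 364 365 366 367 368 369]
[ 78.  77.  79.  77.  77.  75.  76.  89. 105. 103.  90. 101.  97.  64.
  44.  48.  54.]
[ 0.5 -0.5  0.4]
handle -0.5699999999999996 -0.5699999999999996 yaw tool
phi-pi/2 -0.501517565206897 pusher angle -1.146070185605506
```

View pics/fin.png

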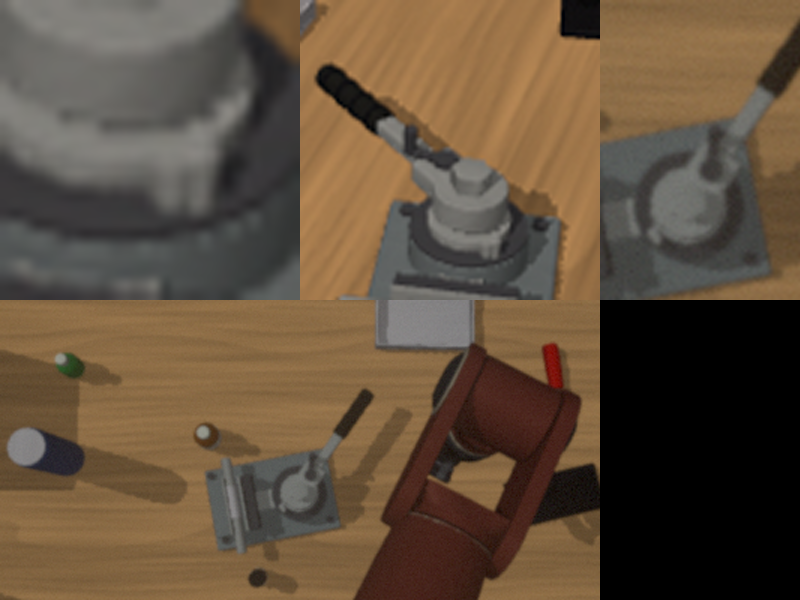

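```bash
python3 -c "
from station import ctrl
print(ctrl.finish_job())"
```

```text
the job is handed in; nothing more can be done
None
```

I flipped the thumb lever to the loosening side and swung the handle anticlockwise until the bolt's dog came up against the stop post. I then withdrew the arm and handed the job in at about 21.5 s of the 64 s allowed.

**Lever:** I pushed the nub over with closed fingers until the force levelled off at about 7–9 N and the handle just began to move. The picture afterwards showed the lever at about +0.5 rad relative to the handle, against the 0.44 it needs to catch.

**Bolt:** I pushed the grip from its clockwise side only, so the bolt was never driven in the tightening direction. The dog moved until its image stopped. The push at the grip then rose from about 6.5 N to 10 N, which is roughly 14 N on the post against the 30 N limit.

**Last checks:**
- **Dog and post:** they show as touching in the side view, with no visible gap. The image can only resolve this to a few tenths of a millimetre.
- **Clearance and bystanders:** the wrist force is zero. The bystanders I could see look undisturbed, though the arm covered part of the phone and screwdriver.

**One thing I didn't expect:** the handle angle measured in the image went from about -0.48 to -0.57 rad when I let go, while the dog barely moved. I take this as spring in the ratchet, but I did not test it.

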